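Sweep the loose hex nuts into the catch pan

ROBOT

A 6-joint arm with a two-finger parallel gripper is mounted at the origin on the work surface. World frame = base frame: x ahead of the robot, y to its left, z up, the work surface at z = 0. Lengths are in m, angles in rad, forces in N, time in s.
With the tool pointing down it reaches from about 0.4 to 0.925 m from the base axis. Payload 3.4 kg.
Tool frame: the origin (TCP) lies at the very end of the fingers, on their centre line; the grasp point (between the pads) lies 19 mm behind it; x points along the fingers, z is the direction in which the jaws open and shut, and the axes are right-handed (so a half turn about x gives the same grasp; the last joint's range is limited). The gripper opens to 85 mm and grips with 20 to 120 N. Pads are 22 mm wide; open, the fingers measure 114 mm over their backs; the gripper's body (76 mm by 85 mm) begins 54 mm behind the grasp point. The pads swing forward as they close: fully open they stand 13 mm farther back than shut.
Start: joints at [1.216, 0.307, 1.506, -0, 1.328, -0.073], TCP at [0.159, 0.552, 0.231] pointing down, gripper open.
Joint ranges: [-3.12, 3.12], [-1.05, 2.28], [0.14, 2.33], [-1.42, 4.57], [0.1, 2.73], [-2.68, 2.68]. Speed limits (rad/s): [2.57, 2.57, 3.14, 3.14, 3.14, 3.14].

INTERFACE

Orientations are given as a unit quaternion [x, y, z, w].
In Python, from plant import env gives the robot as it stands.
- The arm moves only by the tool send_rows, never from a script. Its argument "deltas" is one flat list of numbers, 7 for each row, row after row: the shift along the tool's x, y, z in m, then the turn, a rotation vector about the tool's x, y, z in rad, then the opening, from 0 (shut) to 1 (fully open). A call has 1 to 12 rows; each row shifts and turns the commanded pose from where the row before left it, along the tool's axes as they then stand; what a row does not reach is not made up. A row lasts 1/12 s, in which the tool goes at most 41.7 mm and 7.16 degrees, less where a joint would pass 70% of its speed; a pose out of reach is approached as far as the arm can. A call with a gripper value outside its range is refused whole. The fingers move at their own pace and stop on an object; the grip force is fixed at half the most. Time passes only in rows, so rows that do not move let the fingers close. It gives the time, the measured TCP pose, the force and the opening at its end, in the units of the state.
- env.observe(): the state, without advancing time (a new reading comes with each control period).
- env.get_image(name): name is "side" or "top" or "wrist"; returns (picture, depth): 420x560x3 uint8, red, green, blue; 420x560 float32, m along the optical axis (not along the pixel's ray), 0 where there is no reading.
- env.get_calibration(name): a dict with "intrinsics" (3x3 intrinsics, pixels), "k1" (the pictures are not rectified: a ray, as slopes to the right and down, at radius r is drawn at 1 + k1 r^2 times it, then the intrinsics apply), "cam_to_world" (4x4, takes a point from camera to world coordinates); the wrist camera has in their place "tool_from_camera" (4x4, takes a point from camera to tool coordinates, whose origin is the TCP and whose axes are the tool frame's). Camera axes: x right, y up, looking along -z (the intrinsics and any distortion apply to the point x, -y, -z); pixel columns grow to the right and rows downward; lengths in m; the calibration is good to about 2 mm. A picture is of the moment at which its call begins: read the wrist's pose just before it. get_calibration takes no time and is no camera call.
- env.close_job(): hands the job in, once; it reports no verdict.
Trained networks look in the newest picture that a camera, given by its name, has taken for a name from the list of things; names that differ only in an ending like _2 or _b are one class to them, and where a whole thing is asked for, a point or a joint stands for the part that bears it (a point fixed in the world has none). Each returns a list of dicts, best first, with "confidence" (0 to 1); they miss things now and then, are a little off and sometimes report something else, mostly with a low value. They report only what shows in the picture. A call takes as long as a camera call.
- env.find_in(camera, name): "bbox" ([left, top, width, height] in pixels, round what is visible of it).
- env.silhouettes(camera, name): "region" (420x560 bool, what is visible of it) and "bbox" ([left, top, width, height] in pixels, round what is visible of it).
The state is a dict: "time_s": time; "joints": joint angles; "qd": joint speeds; "effort": joint torques, N m; "ee_pos": TCP position; "tcp_rot": TCP orientation; "force": force on the tool from outside, world axes, zero at the start; "torque": the same for the moment, N m; "gripper_width": finger opening in m.
Only numpy, scipy, OpenCV 4.12 (cv2) and the standard library are available. Lean on these libraries where they do the work, as an engineer would, in place of code of your own. Each camera call takes 0.05 s, during which the arm holds its last target.

TASK

Clear the loose hex nuts off the workbench: with the fingertips, sweep all three along the bench top and in through the open side of the low three-sided catch pan, until each one lies flat and wholly inside it. Only push them, never pick up, lift or tip a nut, and leave the round collar, the two standing bolts and everything else on the bench where they are.

Things in the scene. Friction and masses are not known exactly. Their poses are not given: they have to be found in the camera images.
- nut_a: loose plain steel hex nut lying flat, first of three; a regular hexagon 44 mm across flats (51 mm across corners), 22 mm high, with a hole of about 26 mm, about 0.19 kg; origin at the centre of its underside, z along the hole axis (up); slides on the bench when pushed; the three nuts are alike
- nut_b: loose plain steel hex nut lying flat, second of three; a regular hexagon 44 mm across flats (51 mm across corners), 22 mm high, with a hole of about 26 mm, about 0.19 kg; origin at the centre of its underside, z along the hole axis (up); slides on the bench when pushed; the three nuts are alike
- nut_c: loose plain steel hex nut lying flat, third of three; a regular hexagon 44 mm across flats (51 mm across corners), 22 mm high, with a hole of about 26 mm, about 0.19 kg; origin at the centre of its underside, z along the hole axis (up); slides on the bench when pushed; the three nuts are alike
- pan: low three-sided catch pan, grey sheet metal, screwed down. Inside 180 mm along its x, 120 mm along its y; walls 35 mm high, 4 mm thick at -x, +x and +y; the -y side is the open mouth, facing roughly the robot's right, towards the nuts. Paper-thin floor, no lip: parts slide straight in. Origin at the centre of the inner floor, at bench height (mouth line at y = -60 mm)
- collar: bystander: loose round plain steel shaft collar lying flat among the nuts, outer diameter 44 mm, bore 26 mm, 22 mm high; origin at the centre of its underside
- bolt_a: bystander: loose steel hex bolt standing upright on its head, near the robot; head 30 mm across flats and 12 mm high, shank 16 mm in diameter, 45 mm tall in all; origin at the centre of its underside, z up the shank
- bolt_b: bystander: a second bolt like bolt_a, on the side far from the robot
- screwdriver: bystander: screwdriver lying on the bench at the robot's right, about 0.2 m long along its own x
- tape: bystander: roll of grey tape lying flat beyond the pan's mouth, 100 mm in diameter, 48 mm high; origin at the centre of its underside
- spray: bystander: standing spray can, 66 mm in diameter, 190 mm high, far right; origin at the centre of its underside
- mug: bystander: white mug, 80 mm in diameter, 95 mm high, at the right, near the robot; origin at the centre of its underside

How it is judged:
By the outcome, as a careful person would: the job done as asked, in the order asked, and still so for the second after the job is handed in, with the robot touching nothing.
It also fails if it takes over 72 s, if anything falls off the work surface, if the arm or the gripper's body presses on something with over 40 N, if the wrist force passes 120 N, or if a joint passes its speed limit or range.

## Working session

There is one attempt and no reset: what is moved stays moved. The work goes in short steps, Python scripts to look and compute and a tool call to move; the robot and the scene stay as the last step left them, time stands still between calls to the robot, and variables do not carry over. Pictures are saved under pics/ and viewed, and the job is handed in when it is done.

Besides the shell and the picture viewer there is one more tool, called after "Call:" as a command line: name --argument value ..., lists and objects as JSON in quotes. send_rows: Moves the arm, as the interface text tells. Its arguments: {"type":"object","properties":{"deltas":{"type":"array","items":{"type":"number"}}},"required":["deltas"]}

```bash
ls; mkdir -p pics; cat > h.py <<'E'
import numpy as np, cv2
from plant import env
def save(n,im): cv2.imwrite('pics/'+n+'.png',im[:,:,::-1])
E
python3 - <<'E'
from h import *
s=env.observe(); print({k:np.round(v,3) for k,v in s.items()})
for c in('top','side'):
    im,d=env.get_image(c); save(c+'0',im); np.save(c+'0d.npy',d)
    cal=env.get_calibration(c); print(c,cal)
E
```

```text
pics
{'time_s': np.float64(0.0), 'joints': array([ 1.217,  0.308,  1.508,  0.   ,  1.328, -0.073]), 'qd': array([-0.001, -0.001,  0.002,  0.   ,  0.   , -0.   ]), 'effort': array([-3.0000e-03, -4.5754e+01, -2.5192e+01, -1.0000e-03,  1.3000e-02,
       -0.0000e+00]), 'ee_pos': array([0.159, 0.552, 0.23 ]), 'tcp_rot': array([-0.425,  0.566,  0.425,  0.564]), 'force': array([-0.366,  0.102, -0.675]), 'torque': array([0.017, 0.024, 0.01 ]), 'gripper_width': np.float64(0.085)}
top {'intrinsics': array([[389.21297975,   0.        , 285.12572798],
       [  0.        , 389.21297975, 206.99248312],
       [  0.        ,   0.        ,   1.        ]]), 'k1': -0.06499320814671632, 'cam_to_world': array([[ 0.00687103,  0.99866636, -0.05116927,  0.53361529],
       [-0.99908747,  0.00901306,  0.04174927, -0.05132985],
       [ 0.04215479,  0.05083572,  0.99781697,  0.88298134],
       [ 0.        ,  0.        ,  0.        ,  1.        ]])}
side {'intrinsics': array([[449.15705485,   0.        , 285.05695473],
       [  0.        , 449.15705485, 202.78434102],
       [  0.        ,   0.        ,   1.        ]]), 'k1': 0.004862533830719259, 'cam_to_world': array([[ 0.89187853,  0.25630794, -0.3726378 ,  0.2358054 ],
       [-0.4522319 ,  0.49400925, -0.74259085, -0.81892643],
       [-0.00624541,  0.83081953,  0.55650687,  0.61133075],
       [ 0.        ,  0.        ,  0.        ,  1.        ]])}
```

View pics/top0.png

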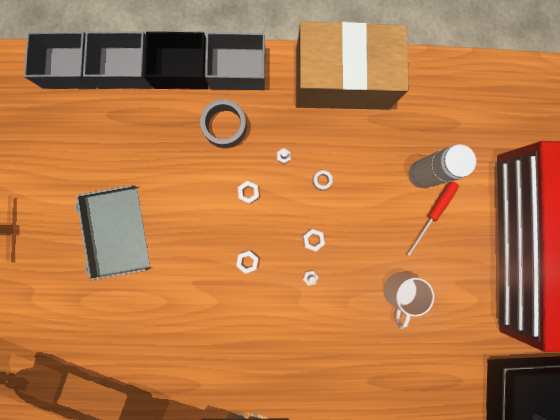

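View pics/side0.png

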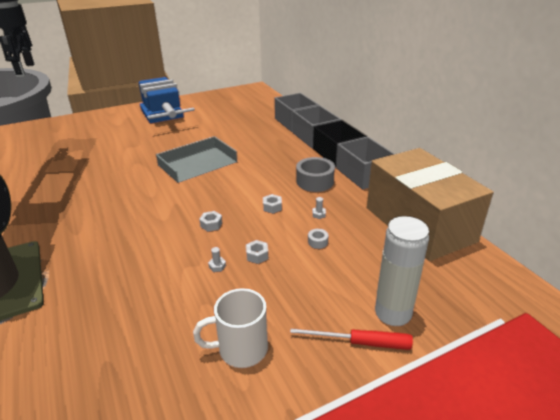

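The top view shows nuts at about (248,192), (247,262) and (314,240), the collar at (323,180), and bolts at (284,156) and (311,278). The pan is at (113,232) with its mouth to the right. The side view agrees with this.

```bash
cat >> h.py <<'E'
def ray(c,uv):
    cal=env.get_calibration(c); K=cal['intrinsics'];k=cal['k1']
    uv=np.atleast_2d(uv).astype(float)
    d=np.c_[(uv[:,0]-K[0,2])/K[0,0],(uv[:,1]-K[1,2])/K[1,1]]
    p=d.copy()
    for _ in range(20): p=d/(1+k*(p**2).sum(1,keepdims=True))
    return np.c_[p[:,0],-p[:,1],-np.ones(len(p))],cal
def onplane(c,uv,z):
    r,cal=ray(c,uv);T=cal['cam_to_world'];w=r@T[:3,:3].T;o=T[:3,3]
    return o+w*((z-o[2])/w[:,2])[:,None]
def nuts(c='top',name='nut_a',z=0.022,verbose=True):
    out=[]
    for r in env.silhouettes(c,name):
        m=r['region'].astype(np.uint8)
        cs,_=cv2.findContours(m,cv2.RETR_EXTERNAL,cv2.CHAIN_APPROX_NONE)
        if not cs: continue
        q=max(cs,key=cv2.contourArea).reshape(-1,2)
        P=onplane(c,q,z)[:,:2].astype(np.float32)
        (cx,cy),(w,h),a=cv2.minAreaRect(P)
        M=onplane(c,[q.mean(0)],z)[0]
        print(name,round(r['confidence'],2),np.array(r['bbox']).round(),'c',np.round([cx,cy],4),'wh',np.round([w,h],4),'a',round(a,1))
        out.append((r['confidence'],cx,cy,w,h,a,q,P))
    return out
E
python3 - <<'E'
from h import *
env.get_image('top')
for n,z in (('nut_a',.022),('collar',.022),('bolt_a',.012),('pan',.0),('tape',.048),('screwdriver',.015),('mug',.095),('spray',.19)): nuts('top',n,z)
d=np.load('top0d.npy')
# pan corners
for uv in [(79,194),(138,186),(150,268),(91,278),(130,190),(142,266),(97,275),(88,198)]:
  print(uv,onplane('top',[uv],0)[0].round(3),onplane('top',[uv],0.035)[0].round(3))
im=cv2.imread('pics/top0.png'); cv2.imwrite('pics/z0.png',cv2.resize(im[150:310,60:340],None,fx=2.85,fy=2.85,interpolation=cv2.INTER_CUBIC))
E
```

```text
nut_a 0.63 [238. 182.  20.  20.] c [ 0.6114 -0.0037] wh [0.0422 0.042 ] a 0.6
nut_a 0.54 [303. 230.  22.  20.] c [ 0.5073 -0.1508] wh [0.0442 0.0468] a 0.2
nut_a 0.5 [236. 251.  22.  20.] c [ 0.4577 -0.0049] wh [0.0419 0.0433] a 45.5
nut_a 0.37 [408. 181.  50.  73.] c [ 0.5949 -0.4485] wh [0.0308 0.108 ] a 55.6
nut_a 0.16 [384. 274.  53.  51.] c [ 0.3833 -0.3628] wh [0.1148 0.1133] a 33.5
collar 0.5 [314. 170.  22.  21.] c [ 0.6379 -0.1717] wh [0.0395 0.0432] a 45.4
bolt_a 0.48 [308. 266.  12.  19.] c [ 0.4233 -0.1456] wh [0.0349 0.0284] a 45.4
bolt_a 0.48 [275. 150.  15.  11.] c [ 0.6925 -0.0833] wh [0.0297 0.0294] a 0.5
pan 0.58 [ 75. 185.  79.  94.] c [0.5192 0.303 ] wh [0.198  0.1454] a 10.9
tape 0.91 [202. 102.  46.  51.] c [0.7571 0.0484] wh [0.1074 0.0969] a 31.6
screwdriver 0.82 [408. 184.  52.  72.] c [ 0.5814 -0.441 ] wh [0.0306 0.1342] a 53.1
screwdriver 0.17 [384. 274.  49.  53.] c [ 0.3798 -0.3724] wh [0.1213 0.1079] a 22.7
mug 0.77 [382. 273.  54.  56.] c [ 0.3961 -0.341 ] wh [0.1117 0.0984] a 25.3
spray 0.91 [409. 146.  68.  42.] c [ 0.6489 -0.3698] wh [0.066  0.1348] a 15.7
(79, 194) [0.604 0.38  0.   ] [0.601 0.363 0.035]
(138, 186) [0.624 0.246 0.   ] [0.62  0.234 0.035]
(150, 268) [0.439 0.214 0.   ] [0.443 0.204 0.035]
(91, 278) [0.415 0.347 0.   ] [0.42  0.332 0.035]
(130, 190) [0.614 0.264 0.   ] [0.611 0.251 0.035]
(142, 266) [0.443 0.232 0.   ] [0.447 0.221 0.035]
(97, 275) [0.422 0.334 0.   ] [0.426 0.319 0.035]
(88, 198) [0.595 0.359 0.   ] [0.593 0.343 0.035]
```

View pics/z0.png

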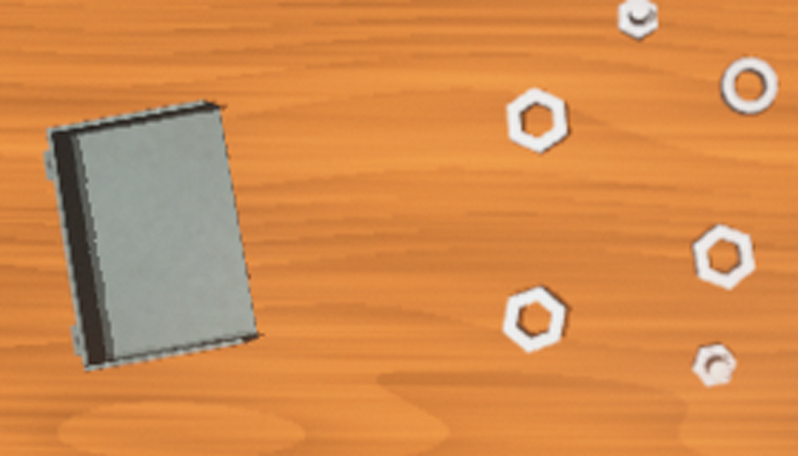

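```bash
cat >> h.py <<'E'
from scipy.spatial.transform import Rotation as Ro
def wrapped(a): return (a+180)%360-180
def status():
    s=env.observe(); R=Ro.from_quat(s['tcp_rot']).as_matrix()
    print('t',round(float(s['time_s']),2),'p',s['ee_pos'].round(4),'F',s['force'].round(1),'w',round(float(s['gripper_width']),4),'j',s['joints'].round(2)); return s,R
def plan(xy,z,head):
    """tool-y (or -y) along heading (deg from +y toward -x); print needed turn about tool x and shift in current frame"""
    s,R=status(); print(R.round(3))
    y=R[:,1]; cur=np.degrees(np.arctan2(-y[0],y[1]))
    for sg,h in (('+y',head),('-y',head+180)):
        print(sg,'yaw change world deg',round(wrapped(h-cur),2),'-> about tool x rad',round(-np.radians(wrapped(h-cur)),4))
    D=np.array([*xy,z])-s['ee_pos']; print('shift world',D.round(4),'tool now',(R.T@D).round(4))
E
python3 - <<'E'
from h import *
plan((.6193,-.0581),.12,8.3)
E
```

```text
t 0.55 p [0.1594 0.5525 0.2313] F [-0.7  0.8  0.3] w 0.0855 j [ 1.22  0.31  1.51 -0.    1.33 -0.07]
[[ 0.    -0.961  0.277]
 [ 0.     0.277  0.961]
 [-1.    -0.     0.   ]]
+y yaw change world deg -65.61 -> about tool x rad 1.1452
-y yaw change world deg 114.39 -> about tool x rad -1.9964
shift world [ 0.4599 -0.6106 -0.1113] tool now [ 0.1113 -0.6111 -0.4592]
```

Call:
send_rows --deltas '[0, 0, 0, 0.1145, 0, 0, 0.3, 0, 0, 0, 0.1145, 0, 0, 0.3, 0, 0, 0, 0.1145, 0, 0, 0.3, 0, 0, 0, 0.1145, 0, 0, 0.3, 0, 0, 0, 0.1145, 0, 0, 0.3, 0, 0, 0, 0.1145, 0, 0, 0.3, 0, 0, 0, 0.1145, 0, 0, 0.3, 0, 0, 0, 0.1145, 0, 0, 0.3, 0, 0, 0, 0.1145, 0, 0, 0.3, 0, 0, 0, 0.1145, 0, 0, 0.3]'

```text
time_s: 1.38
ee_pos: [0.1594, 0.5525, 0.2314]
tcp_rot: [-0.049, 0.705, 0.049, 0.705]
force: [0.4, -0.2, -0.1]
gripper_width: 0.0256
```

Call:
send_rows --deltas '[0, -0.0335, 0.01835, 0, 0, 0, 0.3, 0, -0.0335, 0.01835, 0, 0, 0, 0.3, 0, -0.0335, 0.01835, 0, 0, 0, 0.3, 0, -0.0335, 0.01835, 0, 0, 0, 0.3, 0, -0.0335, 0.01835, 0, 0, 0, 0.3, 0, -0.0335, 0.01835, 0, 0, 0, 0.3, 0, -0.0335, 0.01835, 0, 0, 0, 0.3, 0, -0.0335, 0.01835, 0, 0, 0, 0.3, 0, -0.0335, 0.01835, 0, 0, 0, 0.3, 0, -0.0335, 0.01835, 0, 0, 0, 0.3]'

```text
time_s: 2.22
ee_pos: [0.3902, 0.2459, 0.2316]
tcp_rot: [-0.051, 0.705, 0.051, 0.706]
force: [0.9, -0.5, 0.2]
gripper_width: 0.0257
```

Call:
send_rows --deltas '[0, -0.0335, 0.01835, 0, 0, 0, 0.3, 0, -0.0335, 0.01835, 0, 0, 0, 0.3, 0, -0.0335, 0.01835, 0, 0, 0, 0.3, 0, -0.0335, 0.01835, 0, 0, 0, 0.3, 0, -0.0335, 0.01835, 0, 0, 0, 0.3, 0, -0.0335, 0.01835, 0, 0, 0, 0.3, 0, -0.0335, 0.01835, 0, 0, 0, 0.3, 0, -0.0335, 0.01835, 0, 0, 0, 0.3, 0, -0.0335, 0.01835, 0, 0, 0, 0.3, 0, -0.0335, 0.01835, 0, 0, 0, 0.3]'

```text
time_s: 3.05
ee_pos: [0.6202, -0.0593, 0.2314]
tcp_rot: [-0.051, 0.705, 0.051, 0.705]
force: [0.2, 0.4, 0.5]
gripper_width: 0.0255
```

```bash
python3 - <<'E'
from h import *
s,R=status()
im,d=env.get_image('wrist'); save('w1',im)
plan((.6193,-.0581),.005,8.3)
E
```

```text
t 3.05 p [ 0.6202 -0.0593  0.2314] F [0.2 0.4 0.5] w 0.0255 j [-0.16  0.37  1.4   0.    1.37 -0.31]
t 3.1 p [ 0.6257 -0.0659  0.2311] F [ 5.9 -3.7  0.8] w 0.0255 j [-0.17  0.38  1.39 -0.01  1.36 -0.31]
[[ 0.006 -0.141  0.99 ]
 [-0.006  0.99   0.141]
 [-1.    -0.007  0.005]]
+y yaw change world deg 0.19 -> about tool x rad -0.0032
-y yaw change world deg -179.81 -> about tool x rad 3.1384
shift world [-0.0064  0.0078 -0.2261] tool now [ 0.2261  0.0102 -0.0064]
```

View pics/w1.png

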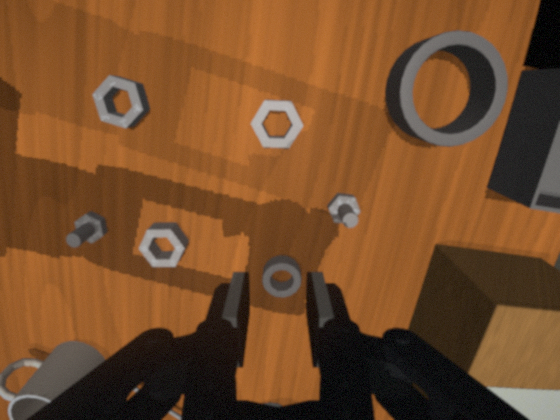

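Call:
send_rows --deltas '[0, 0, 0, 0, 0, 0, 0.3, 0.03, 0, 0, 0, 0, 0, 0.3, 0.03, 0, 0, 0, 0, 0, 0.3, 0.03, 0, 0, 0, 0, 0, 0.3, 0.03, 0, 0, 0, 0, 0, 0.3, 0.03, 0, 0, 0, 0, 0, 0.3, 0.03, 0, 0, 0, 0, 0, 0.3, 0.02, 0, 0, 0, 0, 0, 0.3, 0.01, 0, 0, 0, 0, 0, 0.3, 0, 0, 0, 0, 0, 0, 0.3]'

```text
time_s: 3.93
ee_pos: [0.6168, -0.0563, 0.0189]
tcp_rot: [-0.051, 0.707, 0.052, 0.703]
force: [-0.1, 0.2, 0.7]
gripper_width: 0.0253
```

```bash
python3 - <<'E'
from h import *
s,R=status()
im,d=env.get_image('wrist'); save('w2',im)
im,d=env.get_image('side'); save('s2',im)
plan((.6193,-.0581),.005,8.3)
E
```

```text
t 3.93 p [ 0.6168 -0.0563  0.0189] F [-0.1  0.2  0.7] w 0.0253 j [-0.16  0.59  1.64  0.    0.92 -0.31]
t 4.03 p [ 0.6196 -0.057   0.0219] F [-0.1 -0.4 -0.7] w 0.0256 j [-0.16  0.58  1.64  0.    0.92 -0.31]
[[ 0.    -0.145  0.989]
 [ 0.     0.989  0.145]
 [-1.    -0.     0.001]]
+y yaw change world deg -0.04 -> about tool x rad 0.0007
-y yaw change world deg 179.96 -> about tool x rad -3.1409
shift world [-0.0003 -0.0011 -0.0169] tool now [ 0.0169 -0.0011 -0.0005]
```

View pics/w2.png

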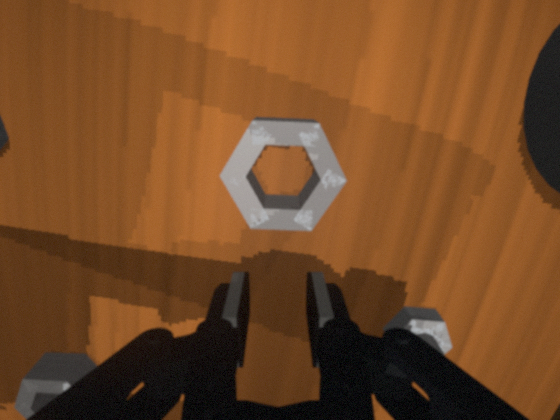

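View pics/s2.png

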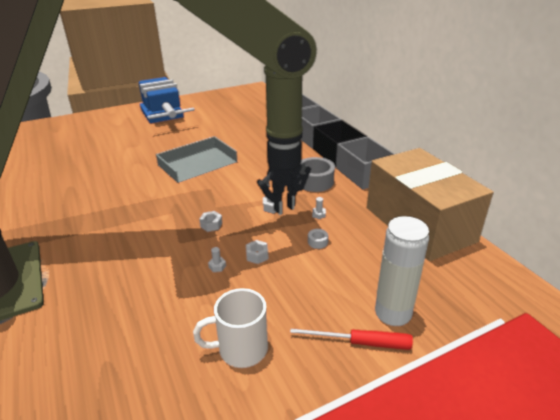

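Call:
send_rows --deltas '[0.008, 0, 0, 0, 0, 0, 0.18, 0.007, 0, 0, 0, 0, 0, 0.18, 0, 0, 0, 0, 0, 0, 0.18, 0, 0.006, 0, 0, 0, 0, 0.18, 0, 0.006, 0, 0, 0, 0, 0.18, 0, 0.006, 0, 0, 0, 0, 0.18, 0, 0.006, 0, 0, 0, 0, 0.18, 0, 0.006, 0, 0, 0, 0, 0.18, 0, 0.006, 0, 0, 0, 0, 0.18, 0, 0.008, 0, 0, 0, 0, 0.18, 0, 0.008, 0, 0, 0, 0, 0.18, 0, 0.008, 0, 0, 0, 0, 0.18]'

```text
time_s: 5.03
ee_pos: [0.6108, 0.0026, 0.0066]
tcp_rot: [-0.051, 0.705, 0.051, 0.705]
force: [-0.2, -1.8, 1.8]
gripper_width: 0.0157
```

```bash
python3 - <<'E'
from h import *
s,R=status()
im,d=env.get_image('wrist'); save('w3',im)
E
```

```text
t 5.03 p [0.6108 0.0026 0.0066] F [-0.2 -1.8  1.8] w 0.0157 j [-0.06  0.59  1.68 -0.    0.87 -0.21]
```

View pics/w3.png

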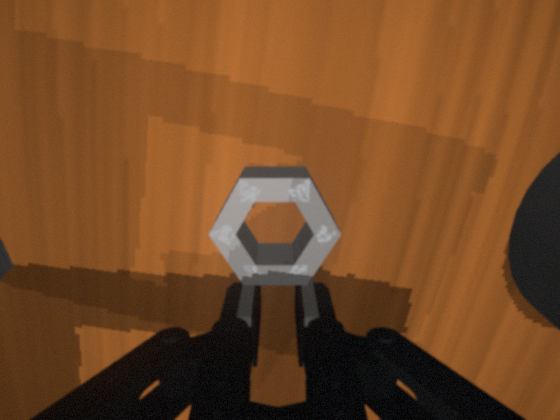

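Call:
send_rows --deltas '[0, 0.01, 0, 0, 0, 0, 0.18, 0, 0.01, 0, 0, 0, 0, 0.18, 0, 0.01, 0, 0, 0, 0, 0.18, 0, 0.01, 0, 0, 0, 0, 0.18, 0, 0.01, 0, 0, 0, 0, 0.18, 0, 0.01, 0, 0, 0, 0, 0.18, 0, 0.01, 0, 0, 0, 0, 0.18, 0, 0.01, 0, 0, 0, 0, 0.18, 0, 0.01, 0, 0, 0, 0, 0.18, 0, 0.01, 0, 0, 0, 0, 0.18, 0, 0.01, 0, 0, 0, 0, 0.18, 0, 0.01, 0, 0, 0, 0, 0.18]'

```text
time_s: 6.08
ee_pos: [0.5931, 0.1216, 0.0063]
tcp_rot: [-0.051, 0.705, 0.051, 0.705]
force: [1.4, -2.4, 1.9]
gripper_width: 0.0155
```

Call:
send_rows --deltas '[0, 0.01, 0, 0, 0, 0, 0.18, 0, 0.01, 0, 0, 0, 0, 0.18, 0, 0.01, 0, 0, 0, 0, 0.18]'

```text
time_s: 6.33
ee_pos: [0.5887, 0.1513, 0.0063]
tcp_rot: [-0.051, 0.705, 0.051, 0.705]
force: [0.3, -2.4, 1.7]
gripper_width: 0.0155
```

```bash
python3 - <<'E'
from h import *
s,R=status()
im,d=env.get_image('wrist'); save('w4',im)
im,d=env.get_image('side'); save('s4',im)
E
```

```text
t 6.33 p [0.5887 0.1513 0.0063] F [ 0.3 -2.4  1.7] w 0.0155 j [ 0.18  0.59  1.68 -0.    0.87  0.04]
```

View pics/w4.png

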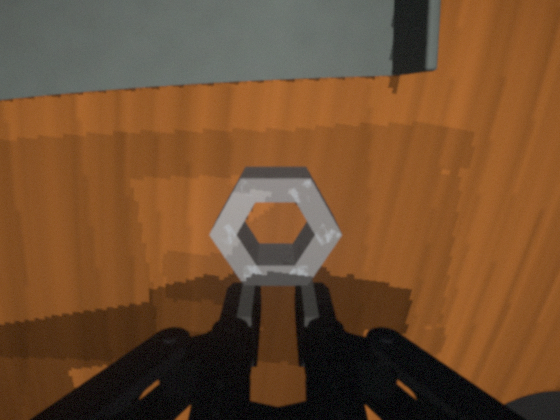

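View pics/s4.png

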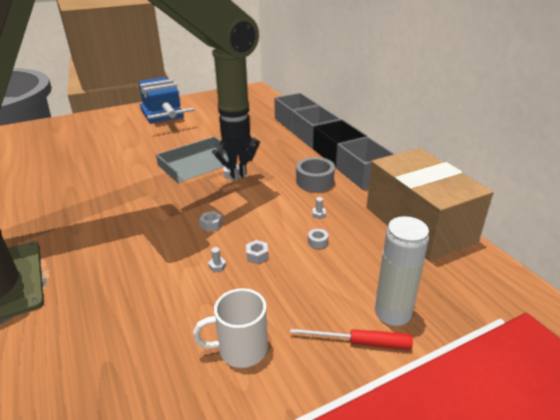

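Call:
send_rows --deltas '[0, 0.01, 0, 0, 0, 0, 0.18, 0, 0.01, 0, 0, 0, 0, 0.18, 0, 0.01, 0, 0, 0, 0, 0.18, 0, 0.01, 0, 0, 0, 0, 0.18, 0, 0.01, 0, 0, 0, 0, 0.18, 0, 0.01, 0, 0, 0, 0, 0.18, 0, 0.01, 0, 0, 0, 0, 0.18, 0, 0.01, 0, 0, 0, 0, 0.18, 0, 0.01, 0, 0, 0, 0, 0.18]'

```text
time_s: 7.18
ee_pos: [0.5757, 0.2405, 0.0063]
tcp_rot: [-0.051, 0.705, 0.051, 0.705]
force: [0.8, -0.8, -0.5]
gripper_width: 0.0157
```

Call:
send_rows --deltas '[0, 0.01, 0, 0, 0, 0, 0.18, 0, 0.01, 0, 0, 0, 0, 0.18, 0, 0.01, 0, 0, 0, 0, 0.18, 0, 0.006, 0, 0, 0, 0, 0.18, 0, 0.004, 0, 0, 0, 0, 0.18, 0, 0.002, 0, 0, 0, 0, 0.18, 0, 0, 0, 0, 0, 0, 0.18, 0, -0.003, 0, 0, 0, 0, 0.18, 0, -0.01, 0, 0, 0, 0, 0.18, 0, -0.015, 0, 0, 0, 0, 0.18, 0, -0.015, 0, 0, 0, 0, 0.18]'

```text
time_s: 8.1
ee_pos: [0.5762, 0.2367, 0.0063]
tcp_rot: [-0.051, 0.705, 0.051, 0.705]
force: [0.3, -0.4, 0.6]
gripper_width: 0.0154
```

```bash
python3 - <<'E'
from h import *
im,d=env.get_image('wrist'); save('w5',im)
plan((.4527,-.0597),.16,-5.2)
E
```

```text
t 8.15 p [0.5763 0.2335 0.0062] F [ 0.9 -2.5 -0.2] w 0.0155 j [ 0.32  0.6   1.65 -0.    0.89  0.18]
[[-0.001 -0.143  0.99 ]
 [-0.002  0.99   0.143]
 [-1.    -0.002 -0.001]]
+y yaw change world deg -13.44 -> about tool x rad 0.2345
-y yaw change world deg 166.56 -> about tool x rad -2.9071
shift world [-0.1236 -0.2932  0.1538] tool now [-0.153  -0.2728 -0.1645]
```

View pics/w5.png

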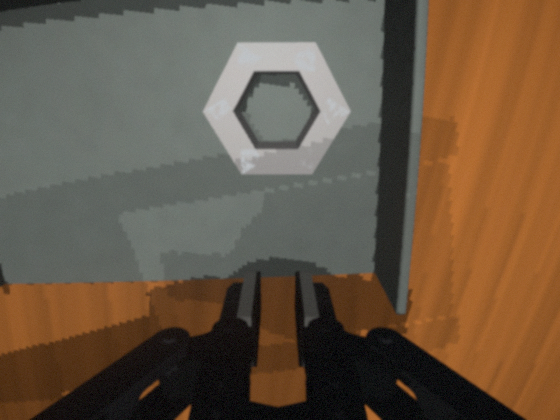

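Call:
send_rows --deltas '[0, -0.02, 0, 0, 0, 0, 0.18, 0, -0.02, 0, 0, 0, 0, 0.18, -0.03, 0, 0, 0.047, 0, 0, 0.18, -0.03, 0, 0, 0.047, 0, 0, 0.18, -0.03, 0, 0, 0.047, 0, 0, 0.18, -0.03, 0, 0, 0.047, 0, 0, 0.18, -0.03, 0, 0, 0.047, 0, 0, 0.18]'

```text
time_s: 8.73
ee_pos: [0.5817, 0.197, 0.1576]
tcp_rot: [0.033, 0.707, -0.033, 0.706]
force: [0.0, -0.2, -0.4]
gripper_width: 0.0158
```

Call:
send_rows --deltas '[0, -0.033, -0.01325, 0, 0, 0, 0.18, 0, -0.033, -0.01325, 0, 0, 0, 0.18, 0, -0.033, -0.01325, 0, 0, 0, 0.18, 0, -0.033, -0.01325, 0, 0, 0, 0.18, 0, -0.033, -0.01325, 0, 0, 0, 0.18, 0, -0.033, -0.01325, 0, 0, 0, 0.18, 0, -0.033, -0.01325, 0, 0, 0, 0.18, 0, -0.033, -0.01325, 0, 0, 0, 0.18, 0, 0, 0, 0, 0, 0, 0.18, 0, 0, 0, 0, 0, 0, 0.18]'

```text
time_s: 9.57
ee_pos: [0.4513, -0.0568, 0.1564]
tcp_rot: [0.034, 0.706, -0.034, 0.706]
force: [0.2, 0.8, -0.5]
gripper_width: 0.0157
```

```bash
python3 - <<'E'
from h import *
im,d=env.get_image('top'); save('t6',im)
nuts('top','nut_a')
im,d=env.get_image('wrist'); save('w6',im)
plan((.4527,-.0597),.02,-5.2)
E
```

```text
nut_a 0.82 [ 92. 201.  22.  23.] c [0.5631 0.3111] wh [0.0541 0.0441] a 64.4
nut_a 0.68 [303. 229.  23.  23.] c [ 0.5065 -0.1507] wh [0.0443 0.0475] a 33.9
t 9.72 p [ 0.4531 -0.0544  0.1564] F [ 0.5  0.3 -0.2] w 0.0159 j [-0.21  0.22  1.85  0.    1.07 -0.12]
[[ 0.001  0.09   0.996]
 [ 0.     0.996 -0.09 ]
 [-1.     0.     0.001]]
+y yaw change world deg -0.01 -> about tool x rad 0.0002
-y yaw change world deg 179.99 -> about tool x rad -3.1414
shift world [-0.0004 -0.0053 -0.1364] tool now [ 0.1364 -0.0053 -0.    ]
```

View pics/t6.png

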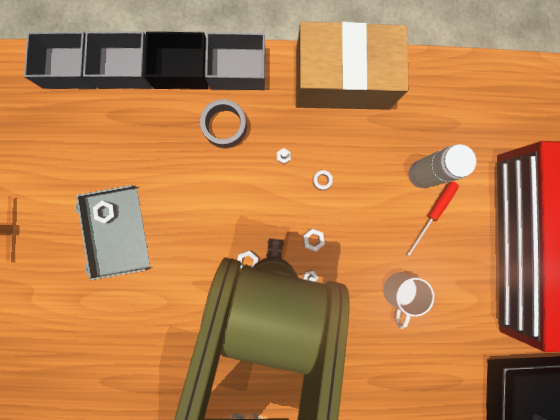

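View pics/w6.png

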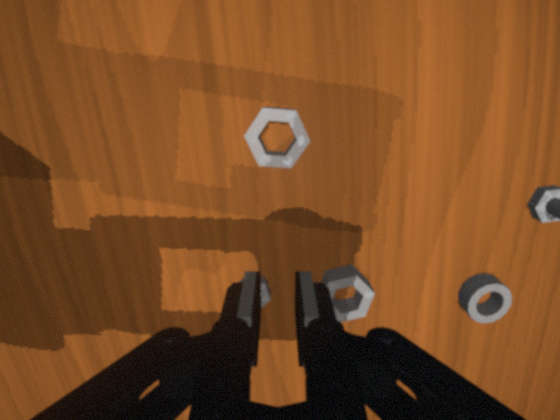

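Call:
send_rows --deltas '[0.03, -0.005, 0, 0, 0, 0, 0.18, 0.03, 0, 0, 0, 0, 0, 0.18, 0.03, 0, 0, 0, 0, 0, 0.18, 0.03, 0, 0, 0, 0, 0, 0.18, 0.02, 0, 0, 0, 0, 0, 0.18, 0.01, 0, 0, 0, 0, 0, 0.18, 0, 0, 0, 0, 0, 0, 0.18]'

```text
time_s: 10.3
ee_pos: [0.4511, -0.058, 0.0039]
tcp_rot: [0.031, 0.708, -0.031, 0.705]
force: [0.5, -0.8, 0.2]
gripper_width: 0.0153
```

```bash
python3 - <<'E'
from h import *
im,d=env.get_image('wrist'); save('w7',im)
plan((.4527,-.0597),.02,-5.2)
E
```

```text
t 10.35 p [ 0.4519 -0.0583  0.005 ] F [ 0.4  0.7 -0.2] w 0.0156 j [-0.22  0.46  2.02  0.    0.66 -0.13]
[[-0.003  0.088  0.996]
 [ 0.001  0.996 -0.088]
 [-1.     0.001 -0.003]]
+y yaw change world deg -0.16 -> about tool x rad 0.0029
-y yaw change world deg 179.84 -> about tool x rad -3.1387
shift world [ 0.0008 -0.0014  0.015 ] tool now [-0.015  -0.0013  0.0009]
```

View pics/w7.png

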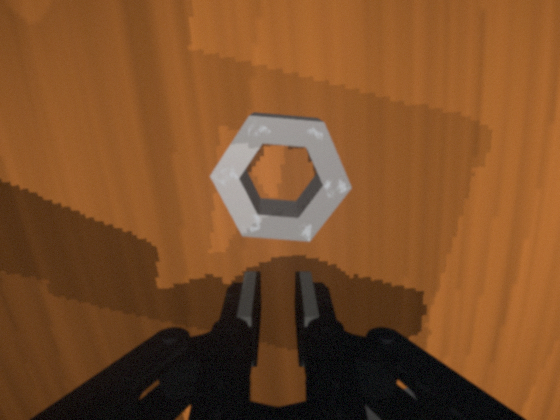

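Call:
send_rows --deltas '[0, 0.006, 0, 0, 0, 0, 0.18, 0, 0.006, 0, 0, 0, 0, 0.18, 0, 0.006, 0, 0, 0, 0, 0.18, 0, 0.006, 0, 0, 0, 0, 0.18, 0, 0.008, 0, 0, 0, 0, 0.18, 0, 0.01, 0, 0, 0, 0, 0.18, 0, 0.01, 0, 0, 0, 0, 0.18, 0, 0.01, 0, 0, 0, 0, 0.18, 0, 0.01, 0, 0, 0, 0, 0.18, 0, 0.01, 0, 0, 0, 0, 0.18, 0, 0.01, 0, 0, 0, 0, 0.18, 0, 0.01, 0, 0, 0, 0, 0.18]'

```text
time_s: 11.35
ee_pos: [0.4612, 0.0431, 0.0062]
tcp_rot: [0.032, 0.707, -0.032, 0.706]
force: [-0.7, -1.8, 1.6]
gripper_width: 0.0157
```

Call:
send_rows --deltas '[0, 0.01, 0, 0, 0, 0, 0.18, 0, 0.01, 0, 0, 0, 0, 0.18, 0, 0.01, 0, 0, 0, 0, 0.18, 0, 0.01, 0, 0, 0, 0, 0.18, 0, 0.01, 0, 0, 0, 0, 0.18, 0, 0.01, 0, 0, 0, 0, 0.18, 0, 0.01, 0, 0, 0, 0, 0.18, 0, 0.01, 0, 0, 0, 0, 0.18, 0, 0.01, 0, 0, 0, 0, 0.18]'

```text
time_s: 12.1
ee_pos: [0.4694, 0.1326, 0.0063]
tcp_rot: [0.032, 0.706, -0.032, 0.706]
force: [0.1, -2.0, 0.9]
gripper_width: 0.0152
```

```bash
python3 - <<'E'
from h import *
status()
im,d=env.get_image('wrist'); save('w8',im)
E
```

```text
t 12.1 p [0.4694 0.1326 0.0063] F [ 0.1 -2.   0.9] w 0.0152 j [0.19 0.48 1.96 0.   0.71 0.28]
```

View pics/w8.png

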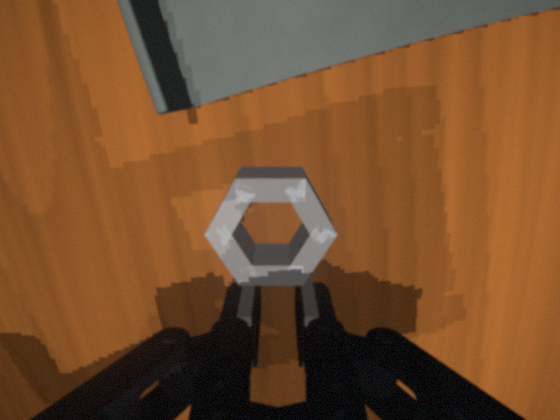

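Call:
send_rows --deltas '[0, 0.008, 0.002, 0, 0, 0, 0.18, 0, 0.008, 0.002, 0, 0, 0, 0.18, 0, 0.008, 0.002, 0, 0, 0, 0.18, 0, 0.008, 0.002, 0, 0, 0, 0.18, 0, 0.008, 0.002, 0, 0, 0, 0.18]'

```text
time_s: 12.57
ee_pos: [0.4833, 0.1714, 0.0062]
tcp_rot: [0.032, 0.706, -0.032, 0.706]
force: [0.4, -1.5, -0.8]
gripper_width: 0.0155
```

```bash
python3 - <<'E'
from h import *
status()
im,d=env.get_image('wrist'); save('w9',im)
E
```

```text
t 12.57 p [0.4833 0.1714 0.0062] F [ 0.4 -1.5 -0.8] w 0.0155 j [0.26 0.5  1.9  0.   0.74 0.35]
```

View pics/w9.png

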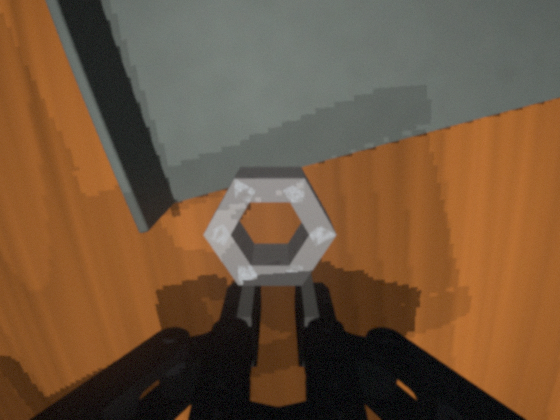

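Call:
send_rows --deltas '[0, 0.01, -0.0015, 0, 0, 0, 0.18, 0, 0.01, -0.0015, 0, 0, 0, 0.18, 0, 0.01, -0.0015, 0, 0, 0, 0.18, 0, 0.01, -0.0015, 0, 0, 0, 0.18, 0, 0.01, -0.0015, 0, 0, 0, 0.18, 0, 0.01, -0.0015, 0, 0, 0, 0.18]'

```text
time_s: 13.12
ee_pos: [0.4791, 0.2323, 0.0063]
tcp_rot: [0.032, 0.706, -0.032, 0.706]
force: [0.4, -0.3, -0.3]
gripper_width: 0.0153
```

Call:
send_rows --deltas '[0, 0.01, -0.0015, 0, 0, 0, 0.18, 0, 0.01, -0.0015, 0, 0, 0, 0.18, 0, 0.007, -0.001, 0, 0, 0, 0.18, 0, 0.004, -0.001, 0, 0, 0, 0.18, 0, 0.002, 0, 0, 0, 0, 0.18, 0, 0, 0, 0, 0, 0, 0.18, 0, -0.003, 0, 0, 0, 0, 0.18, 0, -0.01, 0, 0, 0, 0, 0.18, 0, -0.015, 0, 0, 0, 0, 0.18, 0, -0.015, 0, 0, 0, 0, 0.18]'

```text
time_s: 13.95
ee_pos: [0.4731, 0.2201, 0.0062]
tcp_rot: [0.032, 0.707, -0.032, 0.706]
force: [-0.9, -0.1, -1.1]
gripper_width: 0.0154
```

```bash
python3 - <<'E'
from h import *
im,d=env.get_image('wrist'); save('w10',im)
plan((.5039,-.2057),.16,-3.6)
E
```

```text
t 14.0 p [0.4715 0.2172 0.006 ] F [-1.7 -2.   0.1] w 0.0154 j [ 0.35  0.51  1.88 -0.    0.75  0.44]
[[-0.003  0.09   0.996]
 [-0.003  0.996 -0.09 ]
 [-1.    -0.003 -0.003]]
+y yaw change world deg 1.59 -> about tool x rad -0.0277
-y yaw change world deg -178.41 -> about tool x rad 3.1139
shift world [ 0.0324 -0.4229  0.154 ] tool now [-0.153  -0.4187  0.07  ]
```

View pics/w10.png

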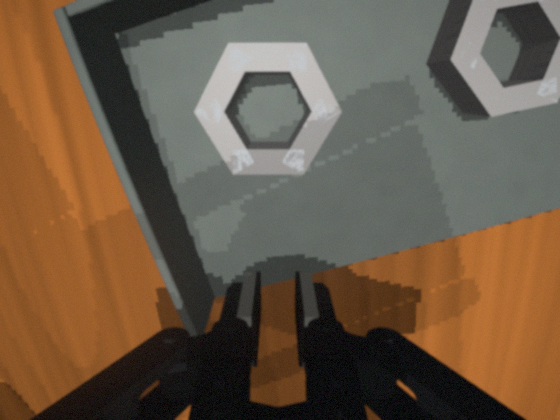

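Call:
send_rows --deltas '[0, -0.02, 0, 0, 0, 0, 0.18, 0, -0.02, 0, 0, 0, 0, 0.18, -0.03, 0, 0, -0.008, 0, 0, 0.18, -0.03, 0, 0, -0.008, 0, 0, 0.18, -0.03, 0, 0, -0.008, 0, 0, 0.18, -0.03, 0, 0, -0.008, 0, 0, 0.18, -0.03, 0, 0, -0.006, 0, 0, 0.18]'

```text
time_s: 14.58
ee_pos: [0.4691, 0.1802, 0.1575]
tcp_rot: [0.019, 0.707, -0.019, 0.706]
force: [-0.3, 0.9, -0.4]
gripper_width: 0.0154
```

Call:
send_rows --deltas '[0, -0.0346, 0.0051, 0, 0, 0, 0.18, 0, -0.0346, 0.0051, 0, 0, 0, 0.18, 0, -0.0346, 0.0051, 0, 0, 0, 0.18, 0, -0.0346, 0.0051, 0, 0, 0, 0.18, 0, -0.0346, 0.0051, 0, 0, 0, 0.18, 0, -0.0346, 0.0051, 0, 0, 0, 0.18, 0, -0.0346, 0.0051, 0, 0, 0, 0.18, 0, -0.0346, 0.0051, 0, 0, 0, 0.18, 0, -0.0346, 0.0051, 0, 0, 0, 0.18, 0, -0.0346, 0.0051, 0, 0, 0, 0.18, 0, -0.0346, 0.0051, 0, 0, 0, 0.18, 0, 0, 0, 0, 0, 0, 0.18]'

```text
time_s: 15.58
ee_pos: [0.5065, -0.2086, 0.1564]
tcp_rot: [0.019, 0.706, -0.022, 0.708]
force: [0.4, 0.1, 0.1]
gripper_width: 0.0153
```

Call:
send_rows --deltas '[0, 0, 0, 0, 0, 0, 0.18]'

```text
time_s: 15.67
ee_pos: [0.5051, -0.2038, 0.1559]
tcp_rot: [0.02, 0.707, -0.02, 0.707]
force: [-0.4, 0.6, -1.8]
gripper_width: 0.015
```

```bash
python3 - <<'E'
from h import *
im,d=env.get_image('top'); save('t11',im)
nuts('top','nut_a')
im,d=env.get_image('wrist'); save('w11',im)
plan((.504,-.2057),.006,-3.0)
E
```

```text
nut_a 0.83 [ 92. 203.  24.  23.] c [0.5632 0.31  ] wh [0.0488 0.0535] a 1.6
nut_a 0.8 [305. 229.  18.  22.] c [ 0.5073 -0.1519] wh [0.0443 0.0445] a 0.3
nut_a 0.54 [ 99. 239.  26.  26.] c [0.4777 0.2944] wh [0.0453 0.0532] a 27.1
t 15.82 p [ 0.5049 -0.2004  0.156 ] F [-1.4  0.6  0. ] w 0.0153 j [-0.46  0.33  1.68  0.    1.13 -0.4 ]
[[-0.001  0.052  0.999]
 [ 0.001  0.999 -0.052]
 [-1.     0.001 -0.001]]
+y yaw change world deg 0.0 -> about tool x rad -0.0
-y yaw change world deg -180.0 -> about tool x rad 3.1415
shift world [-0.0009 -0.0053 -0.15  ] tool now [ 0.1499 -0.0055 -0.0004]
```

View pics/t11.png

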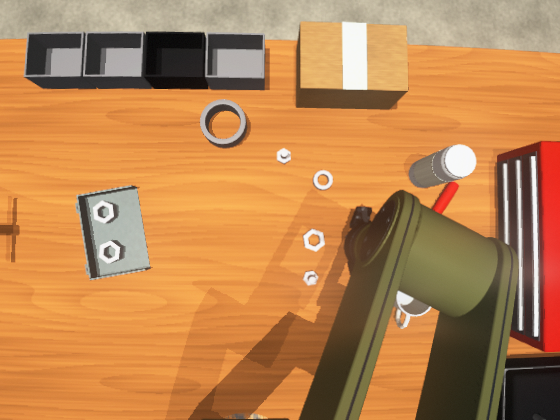

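View pics/w11.png

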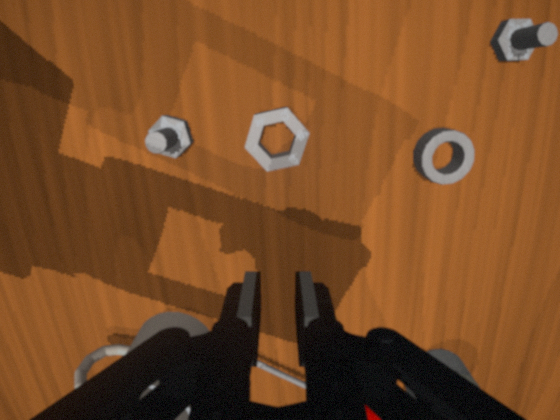

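Call:
send_rows --deltas '[0.03, -0.005, 0, 0, 0, 0, 0.18, 0.03, 0, 0, 0, 0, 0, 0.18, 0.03, 0, 0, 0, 0, 0, 0.18, 0.03, 0, 0, 0, 0, 0, 0.18, 0.02, 0, 0, 0, 0, 0, 0.18, 0.009, 0, 0, 0, 0, 0, 0.18, 0, 0, 0, 0, 0, 0, 0.18]'

```text
time_s: 16.4
ee_pos: [0.5041, -0.2041, 0.0054]
tcp_rot: [0.019, 0.709, -0.017, 0.705]
force: [-0.8, -0.5, 0.2]
gripper_width: 0.0157
```

Call:
send_rows --deltas '[0, 0.006, 0, 0, 0, 0, 0.18, 0, 0.006, 0, 0, 0, 0, 0.18, 0, 0.006, 0, 0, 0, 0, 0.18, 0, 0.006, 0, 0, 0, 0, 0.18, 0, 0.008, 0, 0, 0, 0, 0.18, 0, 0.01, 0, 0, 0, 0, 0.18, 0, 0.01, 0, 0, 0, 0, 0.18, 0, 0.01, 0, 0, 0, 0, 0.18]'

```text
time_s: 17.07
ee_pos: [0.5096, -0.1434, 0.0077]
tcp_rot: [0.018, 0.706, -0.019, 0.707]
force: [-0.1, -2.8, 1.1]
gripper_width: 0.0152
```

```bash
python3 - <<'E'
from h import *
status()
im,d=env.get_image('wrist'); save('w12',im)
E
```

```text
t 17.07 p [ 0.5096 -0.1434  0.0077] F [-0.1 -2.8  1.1] w 0.0152 j [-0.35  0.51  1.86 -0.    0.76 -0.3 ]
```

View pics/w12.png

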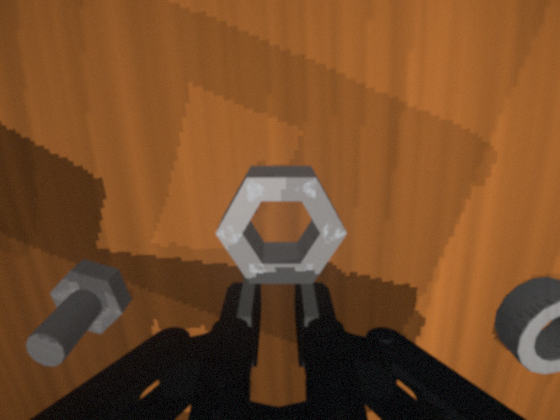

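Call:
send_rows --deltas '[0, 0.01, 0, 0, 0, 0, 0.18, 0, 0.01, 0, 0, 0, 0, 0.18, 0, 0.01, 0, 0, 0, 0, 0.18, 0, 0.01, 0, 0, 0, 0, 0.18, 0, 0.01, 0, 0, 0, 0, 0.18, 0, 0.01, 0, 0, 0, 0, 0.18, 0, 0.01, 0, 0, 0, 0, 0.18, 0, 0.01, 0, 0, 0, 0, 0.18, 0, 0.01, 0, 0, 0, 0, 0.18, 0, 0.01, 0, 0, 0, 0, 0.18, 0, 0.01, 0, 0, 0, 0, 0.18, 0, 0.01, 0, 0, 0, 0, 0.18]'

```text
time_s: 18.12
ee_pos: [0.5153, -0.0234, 0.0073]
tcp_rot: [0.018, 0.707, -0.018, 0.707]
force: [-0.0, -2.3, 1.3]
gripper_width: 0.0153
```

Call:
send_rows --deltas '[0, 0.01, 0, 0, 0, 0, 0.18, 0, 0.01, 0, 0, 0, 0, 0.18, 0, 0.01, 0, 0, 0, 0, 0.18, 0, 0.01, 0, 0, 0, 0, 0.18, 0, 0.01, 0, 0, 0, 0, 0.18, 0, 0.01, 0, 0, 0, 0, 0.18, 0, 0.01, 0, 0, 0, 0, 0.18, 0, 0.01, 0, 0, 0, 0, 0.18, 0, 0.01, 0, 0, 0, 0, 0.18, 0, 0.01, 0, 0, 0, 0, 0.18, 0, 0.01, 0, 0, 0, 0, 0.18, 0, 0.01, 0, 0, 0, 0, 0.18]'

```text
time_s: 19.12
ee_pos: [0.5215, 0.0964, 0.0073]
tcp_rot: [0.018, 0.707, -0.018, 0.707]
force: [0.3, -2.3, 2.0]
gripper_width: 0.0157
```

Call:
send_rows --deltas '[0, 0.01, 0, 0, 0, 0, 0.18, 0, 0.01, 0, 0, 0, 0, 0.18, 0, 0.01, 0, 0, 0, 0, 0.18, 0, 0.01, 0, 0, 0, 0, 0.18, 0, 0.01, 0, 0, 0, 0, 0.18]'

```text
time_s: 19.53
ee_pos: [0.5241, 0.1463, 0.0073]
tcp_rot: [0.018, 0.707, -0.018, 0.707]
force: [-0.2, -1.7, 2.1]
gripper_width: 0.0153
```

```bash
python3 - <<'E'
from h import *
status()
im,d=env.get_image('wrist'); save('w13',im)
E
```

```text
t 19.53 p [0.5241 0.1463 0.0073] F [-0.2 -1.7  2.1] w 0.0153 j [0.19 0.53 1.83 0.   0.78 0.25]
```

View pics/w13.png

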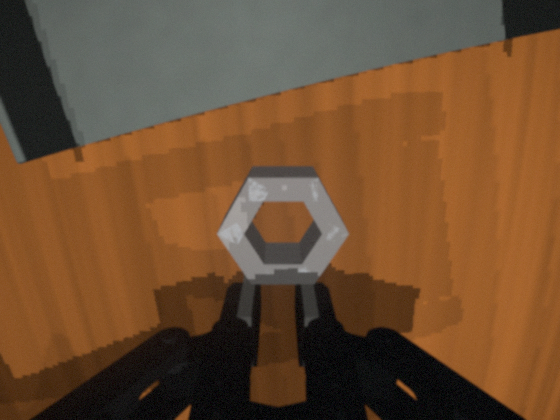

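Call:
send_rows --deltas '[0, 0.01, -0.001, 0, 0, 0, 0.18, 0, 0.01, -0.001, 0, 0, 0, 0.18, 0, 0.01, -0.001, 0, 0, 0, 0.18, 0, 0.01, -0.001, 0, 0, 0, 0.18, 0, 0.01, 0, 0, 0, 0, 0.18, 0, 0.01, 0, 0, 0, 0, 0.18, 0, 0.01, 0, 0, 0, 0, 0.18, 0, 0.008, 0, 0, 0, 0, 0.18, 0, 0.006, 0, 0, 0, 0, 0.18, 0, 0.004, 0, 0, 0, 0, 0.18, 0, 0.002, 0, 0, 0, 0, 0.18, 0, 0, 0, 0, 0, 0, 0.18]'

```text
time_s: 20.58
ee_pos: [0.525, 0.2359, 0.0073]
tcp_rot: [0.018, 0.707, -0.018, 0.707]
force: [-0.6, -0.4, -0.2]
gripper_width: 0.0155
```

```bash
python3 - <<'E'
from h import *
status()
im,d=env.get_image('wrist'); save('w14',im)
E
```

```text
t 20.58 p [0.525  0.2359 0.0073] F [-0.6 -0.4 -0.2] w 0.0155 j [0.35 0.56 1.76 0.   0.83 0.4 ]
```

View pics/w14.png

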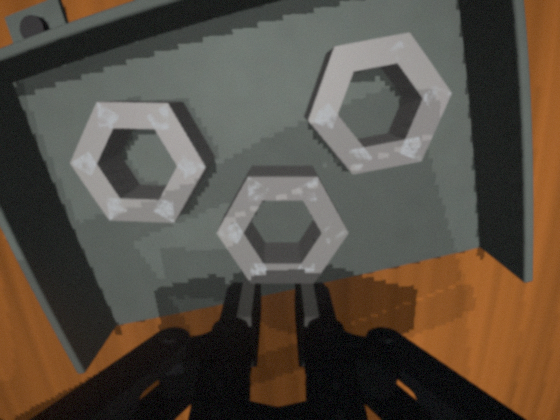

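```bash
python3 - <<'E'
from h import *
im,d=env.get_image('top'); save('t14',im)
cv2.imwrite('pics/t14z.png',cv2.resize(im[170:300,60:200,::-1],None,fx=4,fy=4,interpolation=cv2.INTER_CUBIC))
im,d=env.get_image('side'); 
cv2.imwrite('pics/s14z.png',cv2.resize(im[120:200,130:270,::-1],None,fx=5,fy=5,interpolation=cv2.INTER_CUBIC))
E
```

```text
(no output)
```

View pics/t14z.png

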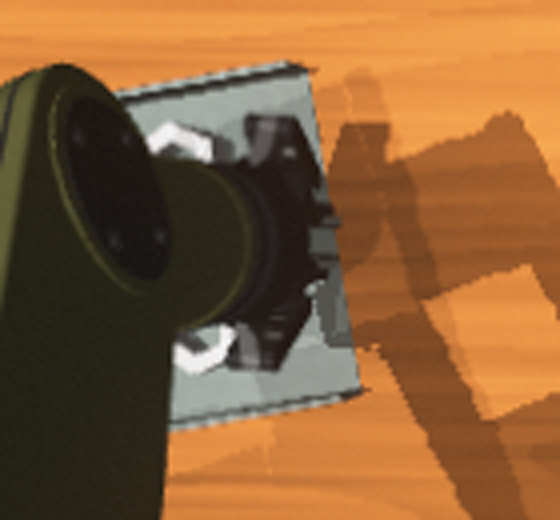

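View pics/s14z.png

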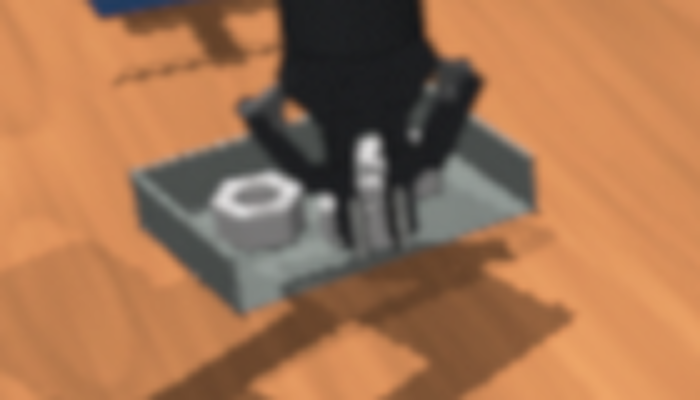

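Call:
send_rows --deltas '[0, 0.003, -0.001, 0, 0, 0, 0.18, 0, 0.003, -0.001, 0, 0, 0, 0.18, 0, 0.002, 0, 0, 0, 0, 0.18, 0, 0, 0, 0, 0, 0, 0.18, 0, -0.003, 0, 0, 0, 0, 0.18, 0, -0.01, 0, 0, 0, 0, 0.18, 0, -0.02, 0, 0, 0, 0, 0.18, 0, -0.02, 0, 0, 0, 0, 0.18, 0, -0.02, 0, 0, 0, 0, 0.18]'

```text
time_s: 21.48
ee_pos: [0.5192, 0.1694, 0.0073]
tcp_rot: [0.018, 0.707, -0.018, 0.707]
force: [-0.5, -0.6, -0.7]
gripper_width: 0.0157
```

Call:
send_rows --deltas '[-0.03, 0, 0, 0, 0, 0, 0.18, -0.03, 0, 0, 0, 0, 0, 0.18, -0.03, 0, 0, 0, 0, 0, 0.18, -0.03, 0, 0, 0, 0, 0, 0.18, -0.03, -0.02, 0, 0, 0, 0, 0.18, -0.02, -0.03, 0, 0, 0, 0, 0.18, 0, -0.035, 0, 0, 0, 0, 0.18, 0, -0.035, 0, 0, 0, 0, 0.18, 0, -0.035, 0, 0, 0, 0, 0.18, 0, -0.035, 0, 0, 0, 0, 0.18, 0, 0, 0, 0, 0, 0, 0.18, 0, 0, 0, 0, 0, 0, 0.18]'

```text
time_s: 22.48
ee_pos: [0.509, -0.0214, 0.1773]
tcp_rot: [0.02, 0.707, -0.02, 0.707]
force: [0.2, 0.2, -0.2]
gripper_width: 0.0153
```

```bash
python3 - <<'E'
from h import *
status()
im,d=env.get_image('top'); save('t15',im)
cv2.imwrite('pics/t15z.png',cv2.resize(im[170:300,60:200,::-1],None,fx=4,fy=4,interpolation=cv2.INTER_CUBIC))
O=np.array([.519,.2895]);ex=np.array([.984,.179]);n=np.array([-.179,.984])
for r in nuts('top','nut_a'):
    q=r[7]-O; print('u',(q@ex).min(),(q@ex).max(),'v',(q@n).min(),(q@n).max())
for nm,z in(('collar',.022),('bolt_a',.012),('tape',.048),('pan',0)): nuts('top',nm,z)
im,d=env.get_image('side'); save('s15',im)
cv2.imwrite('pics/s15z.png',cv2.resize(im[120:200,130:270,::-1],None,fx=5,fy=5,interpolation=cv2.INTER_CUBIC))
E
```

```text
t 22.48 p [ 0.509  -0.0214  0.1773] F [ 0.2  0.2 -0.2] w 0.0153 j [-0.12  0.27  1.72  0.    1.16 -0.07]
nut_a 0.86 [ 97. 240.  29.  25.] c [0.4766 0.2943] wh [0.046  0.0531] a 0.6
nut_a 0.64 [ 92. 201.  26.  22.] c [0.5643 0.31  ] wh [0.0463 0.0538] a 0.6
nut_a 0.58 [110. 217.  19.  25.] c [0.5267 0.2748] wh [0.0463 0.0552] a 24.5
nut_a 0.21 [277. 149.  13.  14.] c [ 0.6918 -0.083 ] wh [0.0316 0.0291] a 0.5
u -0.0628494888880253 -0.017822379265069976 v -0.015361411772489524 0.040140123613357566
u 0.023786771830081925 0.07225147205209731 v -0.01545666699838636 0.0380193095879555
u -0.019391832295894636 0.030147874500513063 v -0.04282763307523725 0.010766235478401207
u 0.08726607509320973 0.11876896366840599 v -0.41292527889442443 -0.3823102905077934
collar 0.65 [312. 172.  23.  18.] c [ 0.6379 -0.1706] wh [0.038  0.0416] a 45.4
bolt_a 0.51 [309. 268.  10.  16.] c [ 0.4222 -0.1478] wh [0.0268 0.0247] a 0.3
tape 0.91 [204. 100.  43.  51.] c [0.758  0.0482] wh [0.1074 0.0994] a 41.7
pan 0.95 [ 72. 185.  78.  95.] c [0.5188 0.3034] wh [0.1962 0.1459] a 10.3
pan 0.71 [274. 150.  18.  13.] c [ 0.6947 -0.0838] wh [0.0347 0.0298] a 0.5
```

View pics/t15z.png

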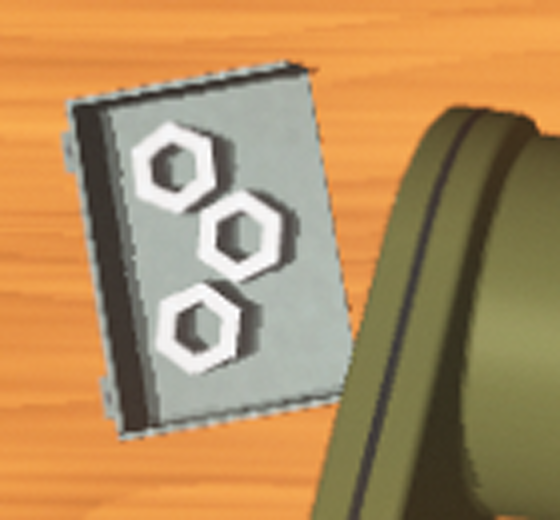

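View pics/s15z.png

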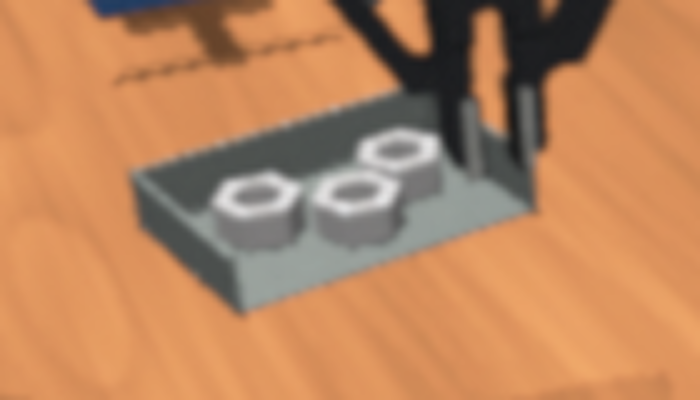

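View pics/t15.png

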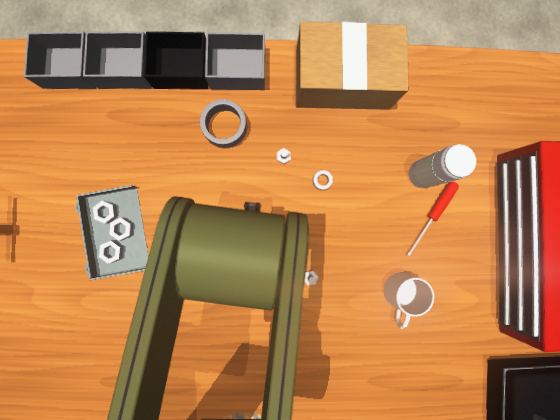

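All three nuts lie flat inside the pan, at about (103,212), (120,228) and (110,252) in the top view. The collar, bolts, tape, mug, spray can and screwdriver are at their original pixels. The gripper is clear of everything.

```bash
python3 -c "
from h import *
status(); print(env.close_job())"
```

```text
t 22.83 p [ 0.5096 -0.018   0.1772] F [ 0.1  0.5 -0. ] w 0.015 j [-0.12  0.27  1.72  0.    1.16 -0.07]
the job is handed in; nothing more can be done
None
```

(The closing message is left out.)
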